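# Draw a suspect battery cell from its block with tongs and hold it up

### The arm

A 6-joint arm with a two-finger parallel gripper is mounted at the origin on the work surface; the furniture and walls round the work are solid. World frame = base frame: x ahead of the robot, y to its left, z up, the work surface at z = 0. Lengths are in m, angles in rad, forces in N, time in s.
With the tool pointing down it reaches from about 0.375 to 0.925 m from the base axis. Payload 5.7 kg.
Tool frame: the origin (TCP) lies at the very end of the fingers, on their centre line; the grasp point (between the pads) lies 19 mm behind it; z points along the fingers, y is the direction in which the jaws open and shut (so a half turn about z gives the same grasp; the last joint's range is limited). The gripper opens to 85 mm and grips with 20 to 120 N. Pads are 22 mm wide; open, the fingers measure 114 mm over their backs; the gripper's body (76 mm by 85 mm) begins 54 mm behind the grasp point. The pads swing forward as they close: fully open they stand 13 mm farther back than shut.
Start: joints at [-1.341, 0.359, 1.51, -0, 1.272, -0.115], TCP at [0.203, -0.565, 0.231] pointing down, gripper open.
Joint ranges: [-2.97, 2.97], [-1.01, 2.36], [0.21, 2.38], [-0.96, 4.11], [0.2, 2.71], [-2.98, 2.98]. Speed limits (rad/s): [2.39, 2.39, 3.14, 3.14, 3.14, 3.14].

### API

Orientations are given as a unit quaternion [w, x, y, z].
In Python, from cell import readout, viewer, order gives the robot as it stands. The module is installed in compiled form; this text tells all that it offers.
- The arm moves only by the shell command python3 -m crank 'ROWS' [FORCE]. ROWS is a JSON object of lists of equal length, an entry for each row: "jaw": the finger opening in cm, from 0 to 8.54; "delta_pos": the shift along the tool's x, y, z in cm, a list of three; "yaw": the turn about the tool's z in degrees. A call has 1 to 12 rows; each row is the pose to reach, as a shift and turn from the pose commanded when the call began, along the tool's axes at that moment; what a row does not reach only later rows make up. A row lasts 1/10 s, in which the tool goes at most 50 mm and 8.59 degrees, less where a joint would pass 70% of its speed; a pose out of reach is approached as far as the arm can. A call with a gripper value outside its range is refused whole. The fingers move at their own pace and stop on an object; FORCE is the grip in N (left out, the last holds). Time passes only in rows, so rows that repeat a pose let the fingers close. It gives the time, the measured TCP pose, the force and the opening at its end, in the units of the state.
- readout.get_obs(): the state, without advancing time (a new reading comes with each control period).
- viewer.grab_frame(name): name is "side" or "top"; returns the picture (480x640x3 uint8, red, green, blue); there is no depth.
- viewer.get_calibration(name): a dict with "intrinsics" (3x3 intrinsics, pixels), "R" (3x3) and "t" (3): a world point X has camera coordinates R X + t. Camera axes: x right, y down, z forward; pixel columns grow to the right and rows downward; lengths in m; the calibration is good to about 2 mm. A picture is of the moment at which its call begins. get_calibration takes no time and is no camera call.
- order.job_done(): hands the job in, once; it reports no verdict.
The state is a dict: "t": time; "qpos": joint angles; "joint_velocities": joint speeds; "tau": joint torques, N m; "ee_pos": TCP position; "eef_rot": TCP orientation; "contact_force": force on the tool from outside, world axes, zero at the start; "moment": the same for the moment, N m; "gripper_width": finger opening in m.
Only numpy, scipy, OpenCV 4.12 (cv2) and the standard library are available. Lean on these libraries where they do the work, as an engineer would, in place of code of your own. Each camera call takes 0.05 s, during which the arm holds its last target.

### The job

The long battery cell in the drilled wooden block may be leaking, so it must be handled with the tongs only. Pick up the rubber-tipped kitchen tongs, close their jaws on the long cell, draw it out of its hole and finish while holding it in the tongs, upright and still, with its lower end at least 10 cm above the top of the block. No part of the robot may touch any of the cells, the two short cells stay in their holes, and the multimeter and the marker pen lying nearby stay where they are.

Things in the scene. Friction and masses are not known exactly. Their poses are not given: they have to be found in the camera images.
- tongs: Steel kitchen tongs, black plastic grip sleeves, black rubber jaws; 240 mm long, 22 mm high, 115 g, lying on edge on the table so that they open and close level. Origin: midway between the sleeves, at the underside; x points to the jaws, y to their left, z up. Both arms turn on one upright pin at x = -95 mm; behind it a wire loop to x = -128 mm. At rest they stand sprung open
- tongs_jaws (a point): point midway between the jaws, 105 mm ahead of the tongs' origin, 10 mm above their underside. The grip sleeves, where to squeeze, are 22 mm high and run from x = -43 to +41 mm of the tongs. At rest the width over both sleeves at x = 0 is 54 mm; each mm taken off it closes the jaw gap by 2.1 mm; at about 38 mm the sleeves are parallel and the jaws hold a cell
- left_jaw: the black rubber jaw of the left arm (+y side), 20 mm high, 30 mm long, with a shallow upright V hollow, 2.5 mm deep; origin on its back, at the underside. At rest the jaws are about 50 mm apart in the hollows and 45 mm at their edges; with the sleeves squeezed to 48 mm, about 38 and 32 mm. Let go, the tongs spring open
- right_jaw: the rubber jaw of the right arm (-y side), mirror image. Squeezing takes about 8 N on each sleeve to begin and 15 N to shut the empty jaws, so a half-squeezed pair can be carried by its own spring force
- cell_block: light wooden block, 60 (x) x 180 (y) x 33 mm high, fixed to the table. Origin: centre of its underside; x points away from the robot, y along the row of holes. Three upright blind holes of 21 mm diameter, 25 mm deep (floor 8 mm above the table), at y = -50, 0 and +50 mm; each holds one loose cell, in any order
- long_cell: the long cell: grey upright cylinder 18.5 mm in diameter, 65 mm long with a small steel button on top, about 47 g; stands loose in its hole and reaches 40 mm above the block, 15 mm higher than the short cells. Origin: centre of its lower end; z along its axis to the button
- short_cell_1: a short cell: the same but 50 mm long, about 35 g, reaching 25 mm above the block. Origin: centre of its lower end
- short_cell_2: the other short cell, alike
- multimeter: hand multimeter lying on the table, 162 x 88 x 53 mm, a bystander. Beware of the room's own things: behind it and to its left the hand of a second, idle robot hangs over the table (x 0.1 to 0.3, y above 0.17, z above 0.3), and at the right runs the wall of a big case, 0.25 m high, with brackets (y below x - 0.73)
- marker: marker pen lying on the table, 131 mm long, 16 mm thick, a bystander

How it is judged:
On the way, in this order (a step that is already met when the one before it is completed fails the run):
1. the tongs are picked up by the gripper while the long cell still stands in its hole (height (world z) of tongs above 0.015 m and contact force between the fingers and tongs above 0.5 N and z of long_cell in the frame of cell_block below 0.015 m), for 0.2 s.
2. both jaws of the tongs press on the long cell while it still stands in its hole (contact force between each of left_jaw, right_jaw and long_cell above 1 N and z of long_cell in the frame of cell_block below 0.02 m), for 0.2 s.
At the end, for the whole second after the job is handed in: The gripper holds the tongs, both jaws press the long cell (over 1 N each), nothing else carries it; it is upright within 0.4 rad, slower than 0.03 m/s, lower end 97 mm or more above the block's top; the short cells stand in their holes; multimeter and marker lie within 30 mm of where they were (z of long_cell in the frame of cell_block above 0.13 m and angle between long_cell's own z axis and vertical below 0.4 rad and linear speed of long_cell below 0.03 m/s and contact force between each of left_jaw, right_jaw and long_cell above 1 N and contact force between the fingers and tongs above 1 N and z of each of short_cell_1, short_cell_2 in the frame of cell_block below 0.015 m and horizontal distance between each of short_cell_1, short_cell_2 and cell_block below 0.058 m and angle between each of short_cell_1, short_cell_2's own z axis and vertical below 0.25 rad and contact force between cell_block and long_cell below 0.1 N and distance of each of multimeter, marker from where it was at the start of the episode below 0.03 m); the arm keeps its last pose, push and grip.
It fails at once if a part of the robot touches a cell (contact force between any of the arm, the fingers and long_cell above 0.2 N or contact force between any of the arm, the fingers and short_cell_1 above 0.2 N or contact force between any of the arm, the fingers and short_cell_2 above 0.2 N).
It fails at once if a short cell is pulled out of its hole (z of any of short_cell_1, short_cell_2 in the frame of cell_block above 0.03 m).
It fails at once if the multimeter or the marker pen is pushed more than 30 mm away (distance of any of multimeter, marker from where it was at the start of the episode above 0.03 m).
It also fails if it takes over 35 s, if anything falls off the work surface, if the arm or the gripper's body presses on something with over 40 N, if the wrist force passes 120 N, or if a joint passes its speed limit or range.

## Working session

There is one attempt and no reset: what is moved stays moved. The work goes in short steps, Python scripts to look and compute and a shell command to move; the robot and the scene stay as the last step left them, time stands still between calls to the robot, and variables do not carry over. Pictures are saved under pics/ and viewed, and the job is handed in when it is done.

```bash
mkdir -p pics
python3 - <<'E'
from cell import readout, viewer
import cv2
print(readout.get_obs())
for n in("side","top"):
    f=viewer.grab_frame(n); cv2.imwrite(f"pics/{n}0.png",f[:,:,::-1]); print(viewer.get_calibration(n))
E
```

```text
{'t': 0.0, 'qpos': array([-1.34110204e+00,  3.59514393e-01,  1.51144085e+00,  1.92211567e-05,
        1.27247737e+00, -1.15109033e-01]), 'joint_velocities': array([-0.00070469, -0.00054505, -0.00145723,  0.00075118,  0.00036372,
        0.00054803]), 'tau': array([ 1.25009308e-03, -5.27614546e+01, -2.78627908e+01, -4.07589414e-04,
        1.32083925e-02, -4.50934863e-06]), 'ee_pos': array([ 0.20264637, -0.56402545,  0.23044478]), 'eef_rot': array([-9.18996430e-04,  9.85175675e-01,  1.71546035e-01, -4.35108164e-05]), 'contact_force': array([-0.20652094, -0.67535842,  0.02927764]), 'moment': array([-0.00730212, -0.00775525,  0.03845194]), 'gripper_width': 0.08544018619911885}
{'intrinsics': array([[523.62365208,   0.        , 331.90071324],
       [  0.        , 523.62365208, 245.70881468],
       [  0.        ,   0.        ,   1.        ]]), 'R': array([[ 0.98463594, -0.17401002,  0.01458017],
       [-0.07234667, -0.48251299, -0.87289586],
       [ 0.15892775,  0.85842981, -0.48768867]]), 't': array([-0.53394266,  0.12930418,  0.720681  ])}
{'intrinsics': array([[464.73485142,   0.        , 326.93796402],
       [  0.        , 464.73485142, 236.68411182],
       [  0.        ,   0.        ,   1.        ]]), 'R': array([[-0.02474114, -0.99932127, -0.02729225],
       [-0.99803554,  0.02626274, -0.05688004],
       [ 0.0575582 ,  0.02583135, -0.99800791]]), 't': array([0.12049822, 0.54367247, 0.84363598])}
```

View pics/side0.png

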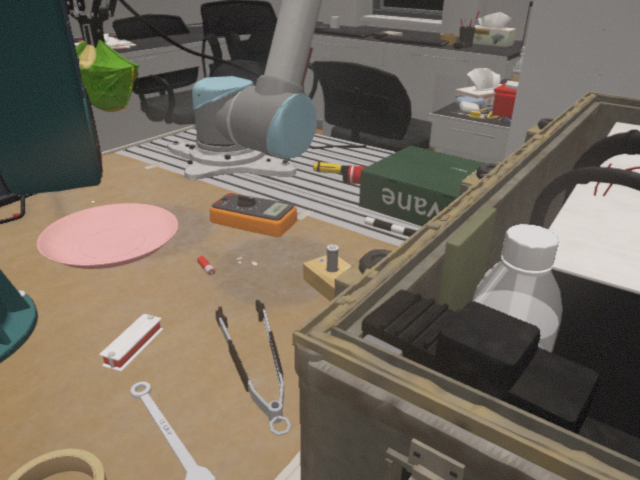

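View pics/top0.png

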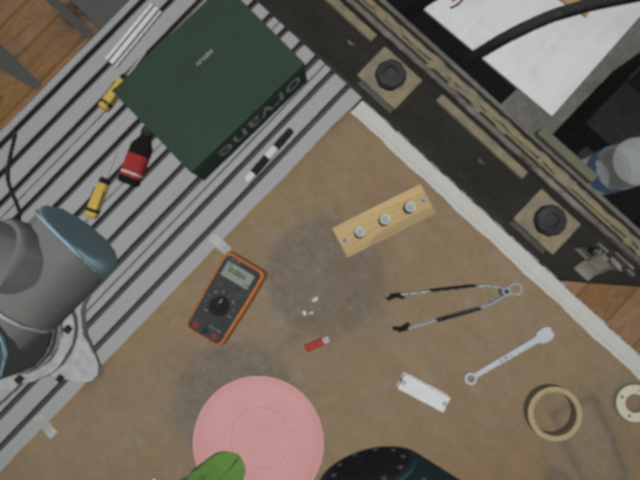

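```bash
cat > h.py <<'E'
from cell import readout, viewer
import cv2, numpy as np
C={n:viewer.get_calibration(n) for n in("side","top")}
def bp(n,uv,z):
    c=C[n];d=c["R"].T@np.linalg.inv(c["intrinsics"])@np.array([*uv,1.]);o=-c["R"].T@c["t"]
    return o+d*(z-o[2])/d[2]
def pj(n,X):
    c=C[n];p=c["intrinsics"]@(c["R"]@np.asarray(X,float)+c["t"]);return p[:2]/p[2]
def save(n,name,roi=None,k=1):
    f=viewer.grab_frame(n)[:,:,::-1]
    if roi: x0,y0,x1,y1=roi; f=f[y0:y1,x0:x1]
    cv2.imwrite("pics/"+name,cv2.resize(f,None,fx=k,fy=k,interpolation=cv2.INTER_CUBIC))
E
python3 - <<'E'
from h import *
np.set_printoptions(precision=4,suppress=True)
for nm,uv,z in [("c1",(360,232),.06),("c2",(385,219.5),.06),("c3",(410,207),.06),("jawA",(393,296),.02),("jawB",(402,328),.02),("pin",(505,290),.02),("loop",(517,289),.02)]: print(nm,bp("top",uv,z))
for u in [(360,232),(385,219.5),(410,207)]:
  for z in (.058,.073): print(u,z,pj("side",bp("top",u,z)))
for n in C:
  f=cv2.imread(f"pics/{n}0.png")
  r=(300,160,560,360) if n=="top" else (180,200,360,440)
  x0,y0,x1,y1=r
  g=cv2.resize(f[y0:y1,x0:x1],None,fx=3 if n=="top" else 2.5,fy=3 if n=="top" else 2.5,interpolation=cv2.INTER_CUBIC); cv2.imwrite(f"pics/{n}0z.png",g)
E
```

```text
c1 [0.5508 0.0472 0.06  ]
c2 [0.5717 0.0027 0.06  ]
c3 [ 0.5925 -0.0418  0.06  ]
jawA [ 0.4348 -0.0114  0.02  ]
jawB [ 0.3766 -0.0258  0.02  ]
pin [ 0.441  -0.2143  0.02  ]
loop [ 0.4423 -0.2359  0.02  ]
(360, 232) 0.058 [332.6606 255.9874]
(360, 232) 0.073 [332.1048 247.4801]
(385, 219.5) 0.058 [351.5822 269.7824]
(385, 219.5) 0.073 [350.8038 260.7561]
(410, 207) 0.058 [372.2694 284.8647]
(410, 207) 0.073 [371.2287 275.2573]
```

View pics/top0z.png

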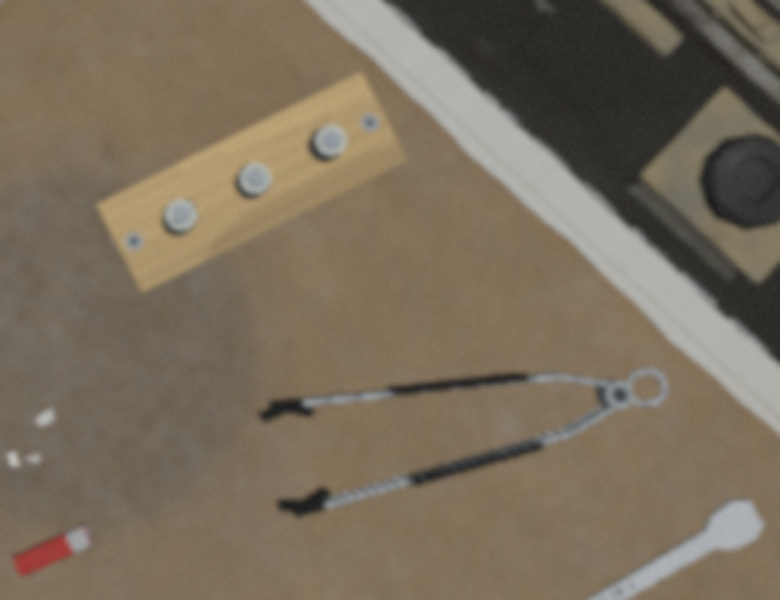

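View pics/side0z.png

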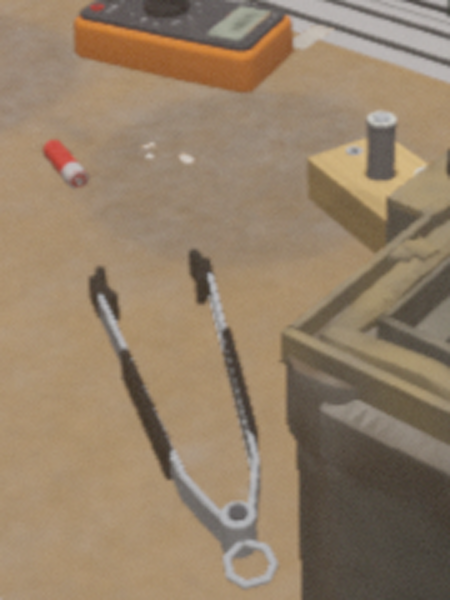

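Run:
```python
from h import *
np.set_printoptions(precision=4,suppress=True)
print(pj("side",[.203,-.565,.23]),pj("side",[.203,-.565,.0]),pj("top",[.203,-.565,.0]))
o=np.array((300,160))
T=lambda u,v,z:bp("top",o+np.array([u,v])/3,z)
for nm,a in dict(pin=(620,395,.02),c1=(180,215,.074),c2=(255,179,.059),c3=(329,141,.059),slA0=(392,390,.022),slA1=(527,378,.022),slB0=(412,480,.022),slB1=(542,442,.022),jA=(285,407,.02),jB=(305,503,.02),b1=(96,205,.033),b2=(362,72,.033),b3=(407,158,.033),b4=(143,292,.033)).items(): print(nm,T(*a))
c=T(180,215,.074); print(pj("side",c))
print(bp("side",(332.4,247.2),.074))
print(bp("side",(180+237/2.5,200+510/2.5),.02))
for i,u in enumerate([(200,255),(185,340)]):pass
print("mm",bp("top",(228,297),.05))
```

```text
[-449.3304  872.5683] [-128.8238 1002.4976] [702.8782 417.0185]
pin [ 0.4379 -0.2172  0.02  ]
c1 [0.5505 0.0478 0.074 ]
c2 [0.5714 0.0026 0.059 ]
c3 [ 0.5926 -0.0414  0.059 ]
slA0 [ 0.4442 -0.0798  0.022 ]
slA1 [ 0.4496 -0.1612  0.022 ]
slB0 [ 0.3899 -0.0898  0.022 ]
slB1 [ 0.411  -0.1686  0.022 ]
jA [ 0.4353 -0.0151  0.02  ]
jB [ 0.3772 -0.0252  0.02  ]
b1 [0.5606 0.0966 0.033 ]
b2 [ 0.6372 -0.0668  0.033 ]
b3 [ 0.584  -0.0919  0.033 ]
b4 [0.5072 0.0696 0.033 ]
[332.4349 246.886 ]
[0.5502 0.0468 0.074 ]
[ 0.4384 -0.21    0.02  ]
mm [0.4419 0.2844 0.05  ]
```

```bash
python3 -m crank '{"jaw":[8.5,8.5,8.5,8.5,8.5,8.5,8.5,8.5,8.5,8.5,8.5,8.5],"delta_pos":[[5,-5,0],[10,-10,0],[15,-15,0],[20,-20,0],[25,-25,0],[30,-30,3],[35.7,-34,6],[35.7,-34,9],[35.7,-34,13],[35.7,-34,13],[35.7,-34,13],[35.7,-34,13]],"yaw":[-7,-14,-21,-28,-36,-44,-52,-60,-68,-76,-79.8,-79.8]}' 30
python3 - <<'E'
from h import *
o=readout.get_obs();print(o["contact_force"],o["qpos"])
save("top","t1.png",(260,120,560,400),2.5)
E
```

```text
t: 1.3
ee_pos: [0.4224, -0.1206, 0.0986]
eef_rot: [-0.003, 0.644, 0.765, -0.0]
contact_force: [-0.2, -0.4, -0.6]
gripper_width: 0.0848
[-0.1574547  -0.37021535 -0.58737707] [-4.36209347e-01  3.19228894e-01  1.99223190e+00  9.27672101e-04
  8.36361442e-01 -6.08313708e-01]
```

View pics/t1.png

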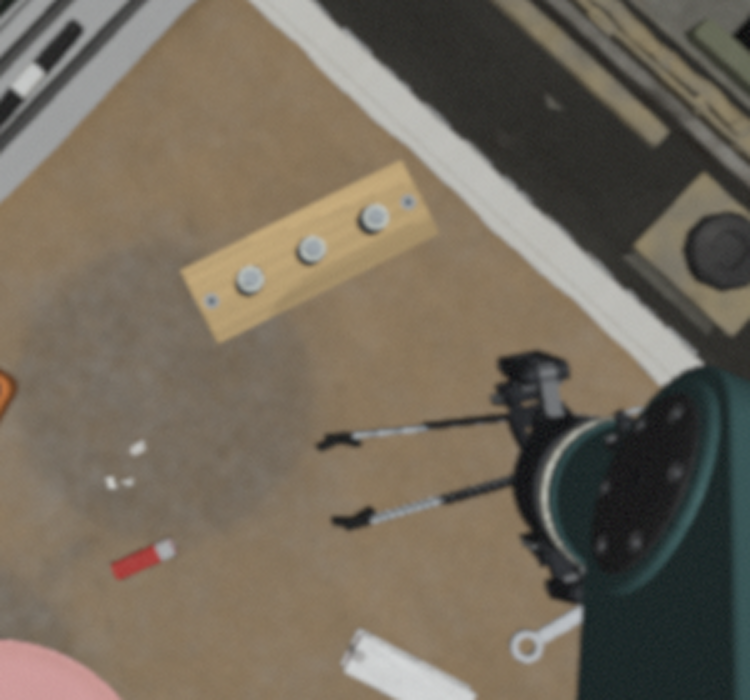

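```bash
python3 -m crank '{"jaw":[6.8,6.8,6.8,6.8,6.8,6.8,6.8,6.8],"delta_pos":[[-0.2,0.1,2],[-0.2,0.1,4],[-0.2,0.1,6],[-0.2,0.1,7],[-0.2,0.1,7],[-0.2,0.1,7.4],[-0.2,0.1,7.8],[-0.2,0.1,7.8]],"yaw":[0,0,0,0,0,0,0,0]}' 30
python3 - <<'E'
from h import *
o=readout.get_obs();print(o["contact_force"])
save("top","t2.png",(360,240,560,390),4);save("side","s2.png",(160,160,400,440),2)
E
```

```text
t: 2.15
ee_pos: [0.4254, -0.126, 0.0235]
eef_rot: [0.0, 0.646, 0.763, 0.0]
contact_force: [-0.0, 0.6, -0.1]
gripper_width: 0.0681
[-0.04080554  0.61003521 -0.11050154]
```

View pics/s2.png

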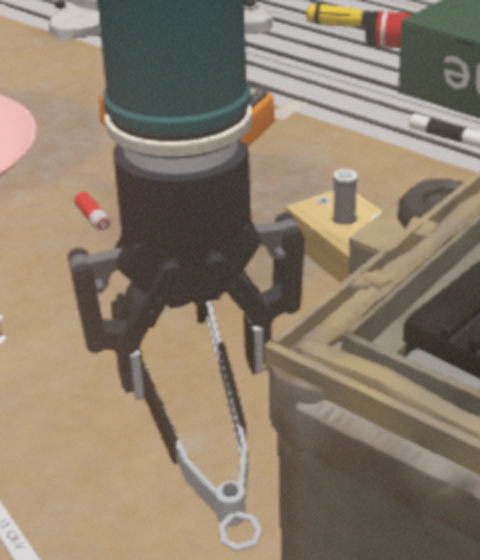

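View pics/t2.png

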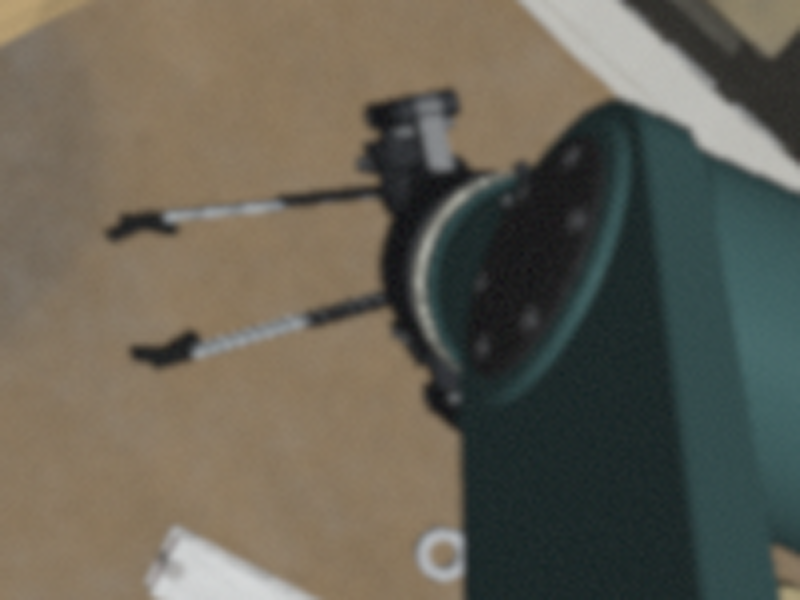

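```bash
python3 -m crank '{"jaw":[6.6,6.6,6.6,6.4,6.4,6.4],"delta_pos":[[0.2,-0.1,0.4],[0.2,-0.1,0.8],[0.2,-0.1,1.2],[0.2,-0.1,1.5],[0.2,-0.1,1.5],[0.2,-0.1,1.5]],"yaw":[0,0,0,0,0,0]}' 30
```

```text
t: 2.85
ee_pos: [0.4237, -0.1239, 0.0081]
eef_rot: [-0.0, 0.646, 0.764, -0.0]
contact_force: [-0.1, 0.8, 0.9]
gripper_width: 0.0638
```

```bash
python3 -m crank '{"jaw":[6.4,6.4,6.4,6.4],"delta_pos":[[0,0,0.2],[0,0,0.4],[0,0,0.4],[0,0,0.4]],"yaw":[0,0,0,0]}' 30;  python3 -m crank '{"jaw":[6.4,6.4,6.4],"delta_pos":[[0,0,0.15],[0,0,0.3],[0,0,0.3]],"yaw":[0,0,0]}' 30
python3 - <<'E'
from h import *
save("side","s3.png",(180,240,340,440),3)
E
```

```text
t: 3.25
ee_pos: [0.4238, -0.124, 0.0043]
eef_rot: [-0.0, 0.646, 0.764, 0.0]
contact_force: [0.4, -0.5, 0.2]
gripper_width: 0.0638
t: 3.55
ee_pos: [0.4238, -0.1239, 0.0011]
eef_rot: [-0.0, 0.646, 0.764, -0.0]
contact_force: [0.8, 0.2, 0.2]
gripper_width: 0.0639
```

View pics/s3.png

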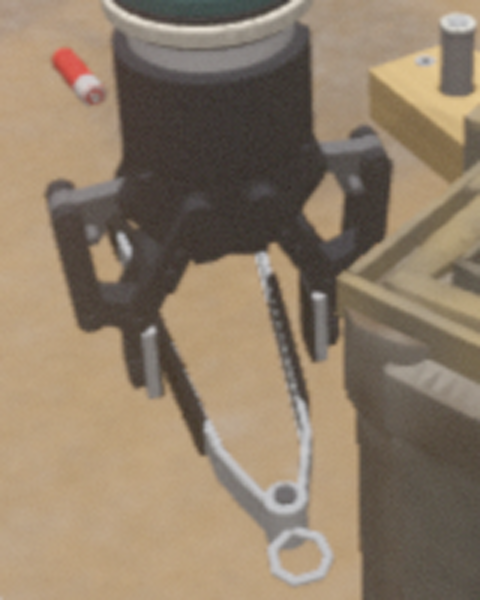

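```bash
python3 -m crank '{"jaw":[6.0,5.6,5.4,5.4,5.4],"delta_pos":[[0,0,0],[0,0,0],[0,0,0],[0,0,0],[0,0,0]],"yaw":[0,0,0,0,0]}' 40; python3 -m crank '{"jaw":[5.2,5.0,4.8,4.8,4.8],"delta_pos":[[0,0,0],[0,0,0],[0,0,0],[0,0,0],[0,0,0]],"yaw":[0,0,0,0,0]}' 40;  python3 - <<'E'
from h import *
save("side","s4.png",(180,240,340,440),3)
save("top","t4.png",(360,240,560,390),4)
E
```

```text
t: 4.1
ee_pos: [0.4237, -0.1239, 0.0016]
eef_rot: [-0.0, 0.646, 0.764, 0.0]
contact_force: [-1.1, 0.4, 5.2]
gripper_width: 0.0541
t: 4.6
ee_pos: [0.4244, -0.1237, 0.0022]
eef_rot: [0.0, 0.646, 0.763, 0.001]
contact_force: [-0.4, 4.0, 14.1]
gripper_width: 0.0486
```

View pics/s4.png

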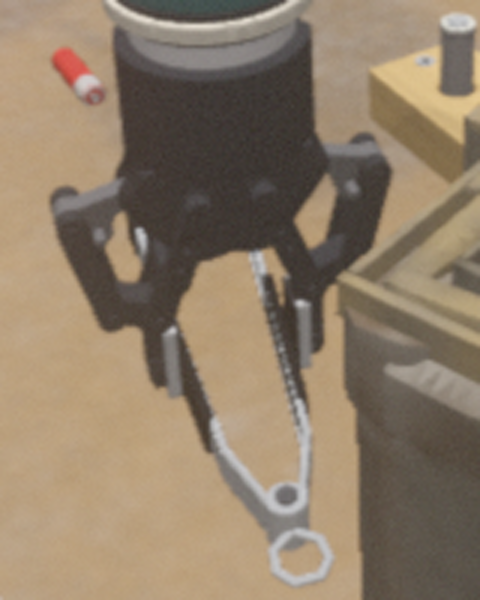

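View pics/t4.png

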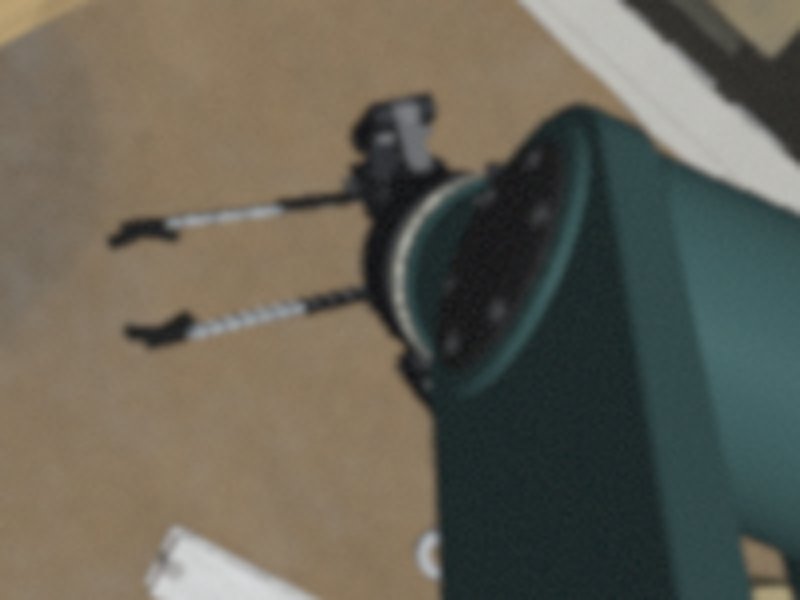

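```bash
python3 -m crank '{"jaw":[4.7,4.7,4.7,4.7,4.7,4.7,4.7,4.7,4.7,4.7],"delta_pos":[[0,0,-0.2],[0,0,-0.5],[0,0,-1.5],[0,0,-3],[0,0,-5],[0,0,-7],[0,0,-9],[0,0,-10],[0,0,-10],[0,0,-10]],"yaw":[0,0,0,0,0,0,0,0,0,0]}' 50;  python3 - <<'E'
from h import *
save("side","s5.png",(160,140,400,420),2)
save("top","t5.png",(340,200,560,365),3.5)
E
```

```text
t: 5.7
ee_pos: [0.4236, -0.1239, 0.1011]
eef_rot: [-0.0, 0.646, 0.764, -0.0]
contact_force: [-0.5, -0.1, -1.4]
gripper_width: 0.0472
```

View pics/s5.png

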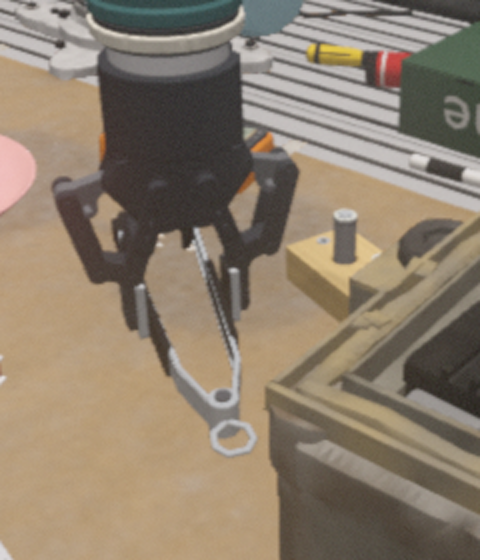

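View pics/t5.png

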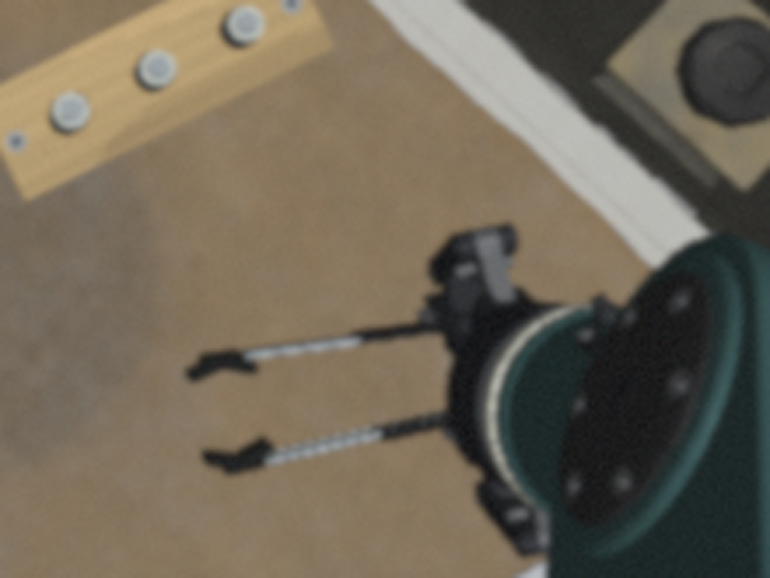

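```bash
python3 -m crank '{"jaw":[4.7,4.7,4.7,4.7,4.7,4.7,4.7,4.7,4.7,4.7,4.7,4.7],"delta_pos":[[1,0.5,-1],[2,1,-1],[3,1.5,-1],[4.5,2,-1],[6,2.5,-1],[7,3,-1],[8,3.5,-1],[9,4,-1],[10,4.5,-1],[11,5,-1],[12,5.2,-1],[12,5.2,-1]],"yaw":[5,12,19,26,33,40,47,54,61,68,72,74]}' 50; python3 -m crank '{"jaw":[4.7,4.7,4.7],"delta_pos":[[0,0,0],[0,0,0],[0,0,0]],"yaw":[0,0,0]}';  python3 - <<'E'
from h import *
save("side","s6.png",(160,140,400,420),2)
save("top","t6.png",(320,180,480,300),5)
E
```

```text
t: 7.0
ee_pos: [0.4544, 0.0041, 0.1102]
eef_rot: [-0.001, 0.975, 0.22, -0.001]
contact_force: [0.3, -1.6, -1.4]
gripper_width: 0.0471
t: 7.3
ee_pos: [0.455, 0.0028, 0.1109]
eef_rot: [-0.0, 0.975, 0.221, -0.0]
contact_force: [0.4, 0.1, -1.6]
gripper_width: 0.0469
```

View pics/s6.png

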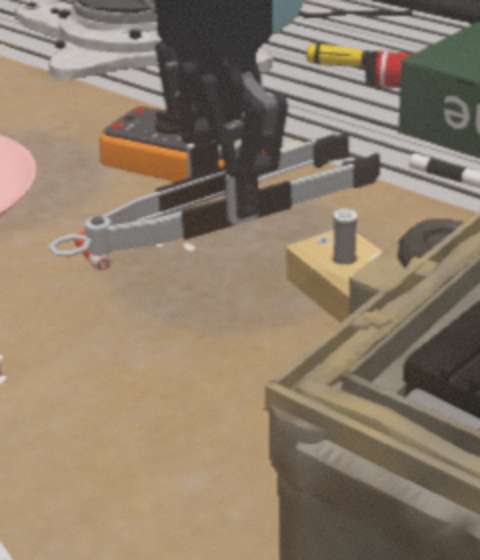

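View pics/t6.png

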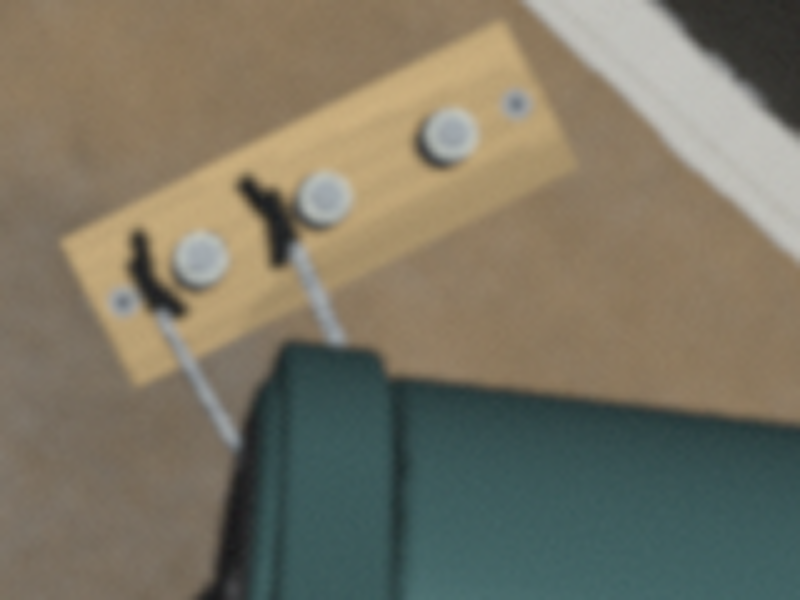

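Run:
```python
from h import *
np.set_printoptions(precision=4,suppress=True)
m=(362.4,229.5)
for z in (.11,.12,.129,.135): 
    X=bp("top",m,z); print(X,pj("side",X))
# predicted level tongs in side
a=np.deg2rad(25.5);d=np.array([np.cos(a),np.sin(a),0]);n=np.array([-d[1],d[0],0]);o=np.array([.455,.0028,0.109])
for x,y,z in[(-95,0,22),(-128,0,15),(105,0,20),(105,18,20),(105,-18,20),(105,-18,0),(105,18,0)]:
    P=o+d*x/1e3+n*y/1e3+[0,0,z/1e3];p=pj("side",P);t=pj("top",P);print((x,y,z),(p-[160,140])*2,(t-[320,180])*5)
```

```text
[0.5515 0.0454 0.11  ] [333.7718 226.8992]
[0.5508 0.0459 0.12  ] [333.3557 220.8695]
[0.5502 0.0463 0.129 ] [332.9771 215.3831]
[0.5498 0.0466 0.135 ] [332.7225 211.6935]
(-95, 0, 22) [ 95.5967 221.5769] [496.9734 811.7276]
(-128, 0, 15) [ 48.4013 245.4419] [541.5201 901.8848]
(105, 0, 20) [345.0131 149.8415] [206.8561 248.941 ]
(105, 18, 20) [331.2887 141.2822] [157.0052 274.2994]
(105, -18, 20) [359.1886 158.6822] [256.7034 223.5843]
(105, -18, 0) [358.6072 182.6768] [252.5835 228.5829]
(105, 18, 0) [331.062  164.7322] [155.4772 277.9798]
```

```bash
python3 -m crank '{"jaw":[4.7,4.7,4.7,4.7,4.7],"delta_pos":[[0,-0.1,1],[0,-0.1,2],[0,-0.1,3],[0,-0.1,3.4],[0,-0.1,3.4]],"yaw":[0,0,0,0,0]}' 50;  python3 - <<'E'
from h import *
save("side","s7.png",(260,160,400,300),4)
save("top","t7.png",(320,180,480,300),5)
E
```

```text
t: 7.9
ee_pos: [0.454, 0.004, 0.0763]
eef_rot: [-0.0, 0.975, 0.221, -0.001]
contact_force: [0.1, 0.0, -1.1]
gripper_width: 0.0469
```

View pics/s7.png

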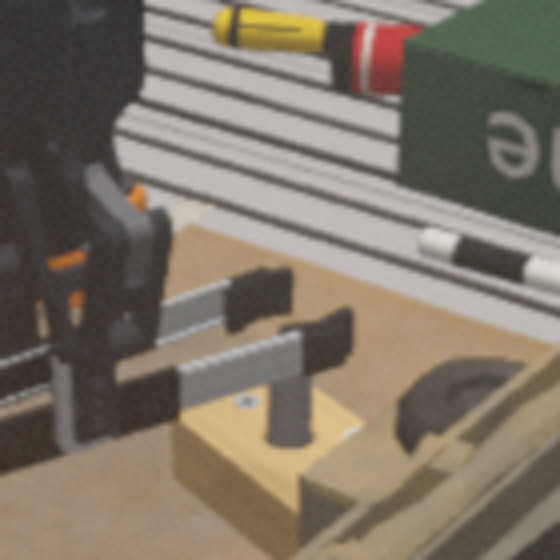

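View pics/t7.png

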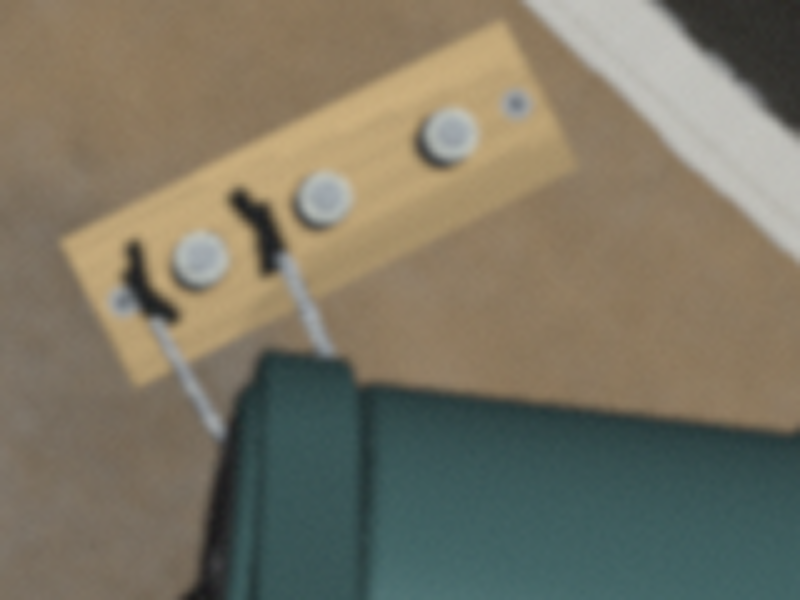

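```bash
python3 -m crank '{"jaw":[4.7,4.7,4.7,4.7,4.7],"delta_pos":[[0,0,1],[0,0,2],[0,0,2.8],[0,0,2.8],[0,0,2.8]],"yaw":[0,0,0,0,0]}' 50;  python3 - <<'E'
from h import *
save("side","s8.png",(260,160,400,300),4)
save("top","t8.png",(320,180,480,300),5)
E
```

```text
t: 8.5
ee_pos: [0.4544, 0.0039, 0.0489]
eef_rot: [-0.0, 0.975, 0.221, -0.001]
contact_force: [-0.4, 0.1, -1.0]
gripper_width: 0.0473
```

View pics/s8.png

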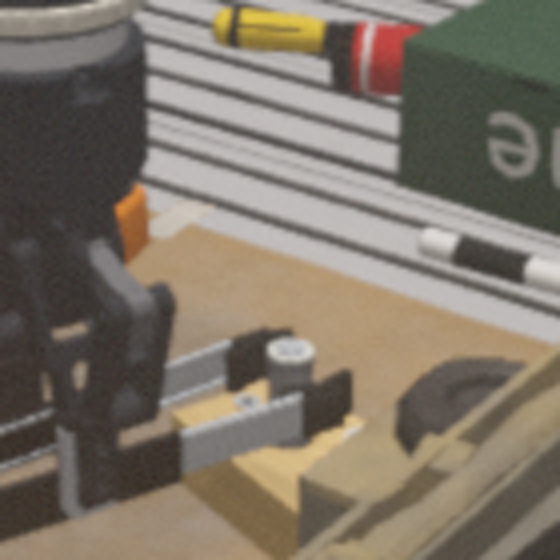

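View pics/t8.png

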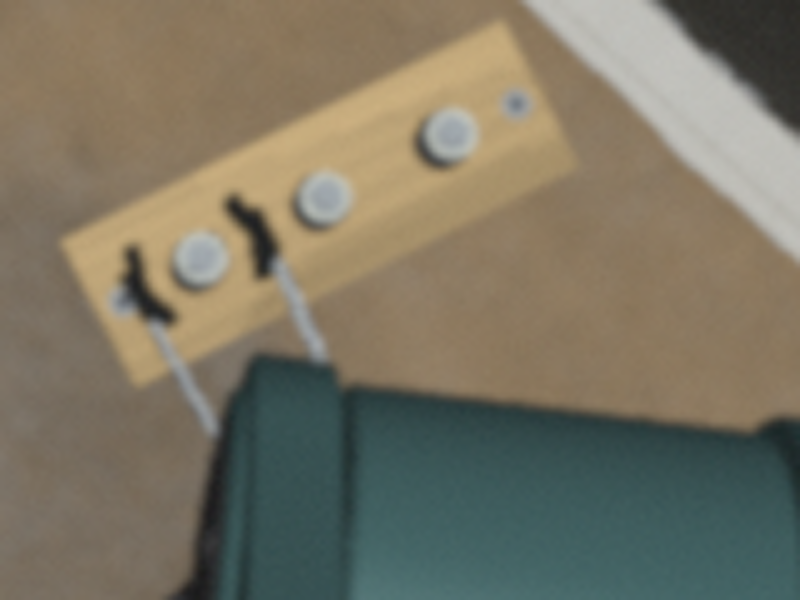

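```bash
python3 -m crank '{"jaw":[4.5,4.3,4.1,4.0,3.9,3.8,3.7,3.6,3.5,3.4,3.4,3.4],"delta_pos":[[0,0,0],[0,0,0],[0,0,0],[0,0,0],[0,0,0],[0,0,0],[0,0,0],[0,0,0],[0,0,0],[0,0,0],[0,0,0],[0,0,0]],"yaw":[0,0,0,0,0,0,0,0,0,0,0,0]}' 50;  python3 - <<'E'
from h import *
save("side","s9.png",(260,160,400,300),4)
save("top","t9.png",(320,180,480,300),5)
E
```

```text
t: 9.8
ee_pos: [0.4548, 0.0039, 0.0493]
eef_rot: [-0.0, 0.975, 0.221, 0.0]
contact_force: [0.5, -0.4, -1.2]
gripper_width: 0.0349
```

View pics/s9.png

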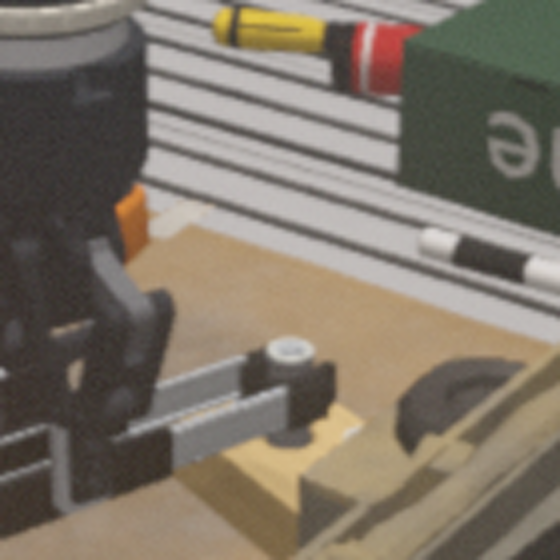

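View pics/t9.png

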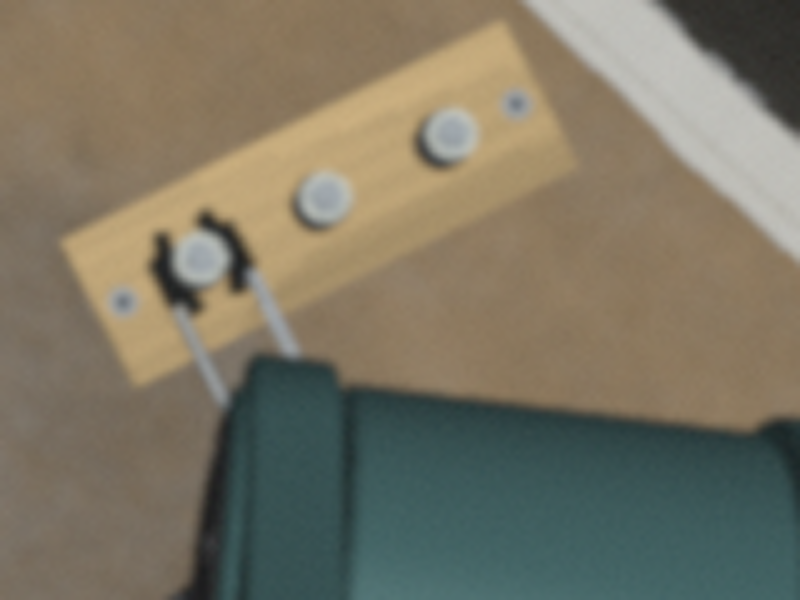

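```bash
python3 -m crank '{"jaw":[3.2,3.0,3.0,3.0],"delta_pos":[[0,0,0],[0,0,0],[0,0,0],[0,0,0]],"yaw":[0,0,0,0]}' 50; python3 -m crank '{"jaw":[3.0,3.0,3.0,3.0,3.0,3.0,3.0,3.0],"delta_pos":[[0,0,-0.2],[0,0,-0.5],[0,0,-1],[0,0,-1.5],[0,0,-2],[0,0,-2.5],[0,0,-3],[0,0,-3]],"yaw":[0,0,0,0,0,0,0,0]}'
python3 - <<'E'
from h import *
save("side","s10.png",(260,160,400,300),4)
E
```

```text
t: 10.3
ee_pos: [0.4548, 0.0039, 0.0493]
eef_rot: [-0.0, 0.975, 0.221, 0.0]
contact_force: [-0.0, -0.6, -0.4]
gripper_width: 0.0353
t: 11.1
ee_pos: [0.4553, 0.0038, 0.0801]
eef_rot: [0.0, 0.975, 0.221, 0.001]
contact_force: [0.1, -0.9, -1.0]
gripper_width: 0.0349
```

View pics/s10.png

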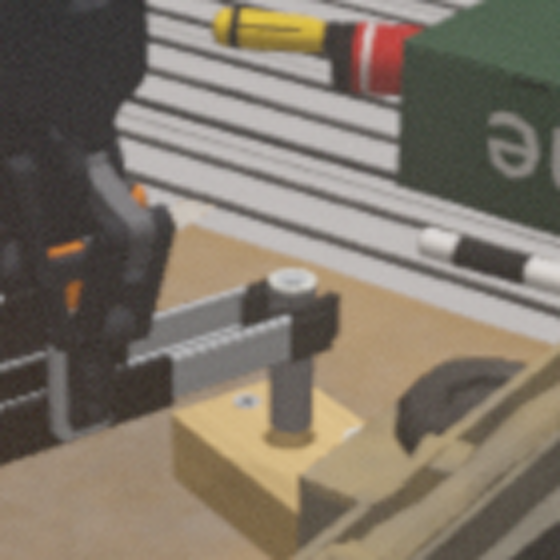

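```bash
python3 -m crank '{"jaw":[3,3,3,3,3,3,3,3,3,3,3,3],"delta_pos":[[0,0,-1],[0,0,-2],[0,0,-3.5],[0,0,-5],[0,0,-6.5],[0,0,-8],[0,0,-9.5],[0,0,-11],[0,0,-12],[0,0,-12.7],[0,0,-13],[0,0,-13]],"yaw":[0,0,0,0,0,0,0,0,0,0,0,0]}'; python3 -m crank '{"jaw":[3,3,3,3,3,3],"delta_pos":[[0,0,0],[0,0,0],[0,0,0],[0,0,0],[0,0,0],[0,0,0]],"yaw":[0,0,0,0,0,0]}'
python3 - <<'E'
from h import *
save("side","s11.png",(180,80,420,310),2.5)
save("top","t11.png",(180,120,480,345),2.6)
E
```

```text
t: 12.35
ee_pos: [0.4548, 0.0039, 0.2095]
eef_rot: [-0.0, 0.975, 0.221, 0.0]
contact_force: [-0.6, -1.1, -2.2]
gripper_width: 0.0349
t: 12.95
ee_pos: [0.4548, 0.0039, 0.2092]
eef_rot: [-0.0, 0.975, 0.221, -0.0]
contact_force: [-0.5, -0.2, -0.9]
gripper_width: 0.0347
```

View pics/s11.png

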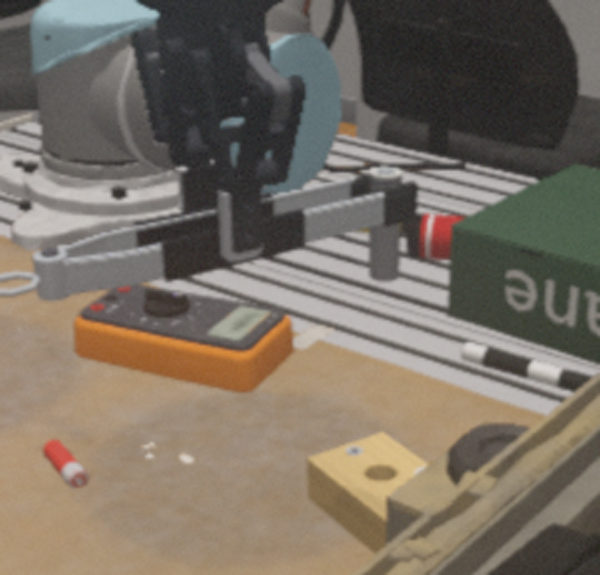

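View pics/t11.png

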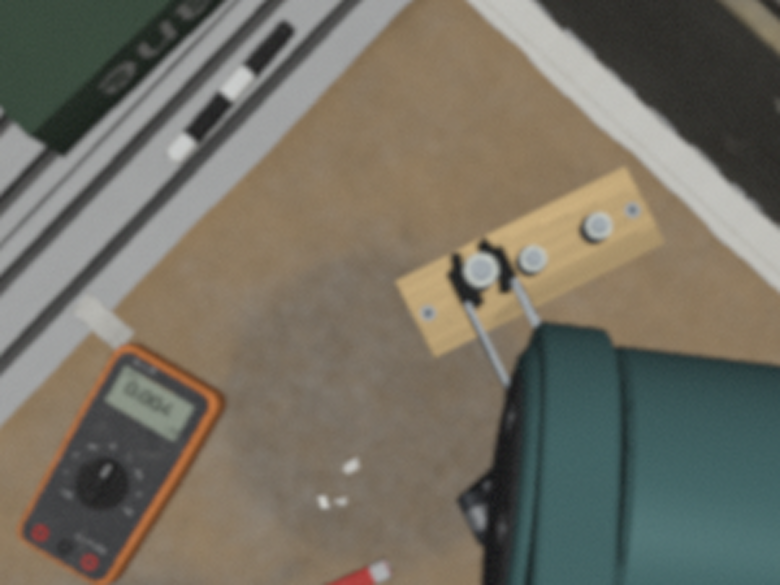

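Run:
```python
from h import *
for z in (.15,.16,.168,.175,.234): print(z,(pj("side",[.5505,.047,z])-[180,80])*2.5)
from cell import order
o=readout.get_obs();print(o["gripper_width"],abs(o["joint_velocities"]).max())
print(order.job_done())
```

```text
0.15 [383.3107125  305.99161783]
0.16 [383.58095661 290.47571892]
0.168 [383.79962761 277.92085804]
0.175 [383.99279879 266.83005393]
0.234 [385.69231529 169.25335997]
0.03533004197575501 0.0025353835549315295
the job is handed in; nothing more can be done
None
```

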